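Put the cooper's bung, hoop driver and riveting dolly back in their own trays

ROBOT

A 6-joint arm with a two-finger parallel gripper is mounted at the origin on the work surface. World frame = base frame: x ahead of the robot, y to its left, z up, the work surface at z = 0. Lengths are in mm, angles in degrees, forces in N, time in s.
With the tool pointing down it reaches from about 275 to 850 mm from the base axis. Payload 19 kg.
Tool frame: the origin (TCP) lies at the very end of the fingers, on their centre line; the grasp point (between the pads) lies behind it (r.grasp_offset is the z of the grasp point in the tool frame, in mm); z points along the fingers, y is the direction in which the jaws open and shut (so a half turn about z gives the same grasp; the last joint's range is limited). The gripper opens to 85 mm and grips with 20 to 120 N. Pads are 22 mm wide; open, the fingers measure 114 mm over their backs; the gripper's body (76 mm by 85 mm) begins 54 mm behind the grasp point. The pads swing forward as they close: fully open they stand 13 mm farther back than shut.
Start: joints at [63.025, 8.623, 82.357, -0, 89.026, -7.678], TCP at [190.022, 542.662, 231.267] pointing down, gripper open.
Joint ranges: [-160.23, 160.23], [-39.13, 120.54], [6.94, 153.29], [-79.49, 259.48], [9.18, 160.14], [-161.06, 161.06]. Speed limits (degrees/s): [108.29, 108.29, 127.2, 172.46, 172.46, 172.46].

INTERFACE

Orientations are given as [roll, pitch, yaw] about the fixed x, y, z axes, in that order (R = Rz(yaw) Ry(pitch) Rx(roll)).
In Python, from rig import r gives the robot as it stands. Calls block until the motion is done:
- r.movep(position, orientation): joint-space move of the TCP to a pose.
- r.move_l(position, rot=None, v=150, contact_N=None): straight line of the TCP; rot=None keeps the orientation; v is the mean speed in mm/s. With contact_N (N) it stops when the force on the tool has changed by that much, and returns True; else False.
- r.set_joints(angles): joint-space move.
- r.command_gripper(opening, newtons=None): finger opening in mm; newtons is the grip in N (None keeps the last); returns when the fingers have stopped.
- r.wait(seconds).
- r.inverse_kinematics(position, orientation): joint angles nearest the present ones, or None.
- r.capture(name): name is "side" or "top" or "wrist"; returns a dict with "img" (384x512x3 uint8, blue, green, red), "depth" (384x512 float32, mm along the optical axis (not along the pixel's ray), 0 where there is no reading), "intrinsics" (3x3 intrinsics, pixels), "position" and "rotation" of the camera in the world. Camera axes: x right, y down, z forward; pixel columns grow to the right and rows downward; lengths in mm; the calibration is good to about 2 mm. A picture is of the moment at which its call begins.
A pose or a line that the arm cannot do raises r.IKError and nothing moves.
- r.close_job(): hands the job in, once; it reports no verdict.
Trained networks look in the newest picture that a camera, given by its name, has taken for a name from the list of things; names that differ only in an ending like _2 or _b are one class to them, and where a whole thing is asked for, a point or a joint stands for the part that bears it (a point fixed in the world has none). Each returns a list of dicts, best first, with "p" (0 to 1); they miss things now and then, are a little off and sometimes report something else, mostly with a low value. They report only what shows in the picture. A call takes as long as a camera call.
- r.boxes_of(camera, thing): "rect" ([left, top, width, height] in pixels, round what is visible of it).
Readings, each from a call of its own:
- r.read_clock(): time.
- r.read_q(): joint angles.
- r.read_qvel(): joint speeds.
- r.read_joint_torque(): joint torques, N m.
- r.read_eef_pos(): TCP position.
- r.read_tcp_rot(): TCP orientation.
- r.read_wrist_force(): force on the tool from outside, world axes, zero at the start.
- r.read_torque(): the same for the moment, N m.
- r.read_gripper_width(): finger opening in mm.
Only numpy, scipy, OpenCV 4.12 (cv2) and the standard library are available. Lean on these libraries where they do the work, as an engineer would, in place of code of your own. Each camera call takes 0.05 s, during which the arm holds its last target. There are 200 camera calls.

TASK

The round oak bung, the hoop driver and the square-footed riveting dolly on the bench have each been put in another one's tray. Set each upright in the middle of the tray that has its shape: the bung in the round tray, the dolly in the square tray, the driver in the long tray and lengthwise in it; the empty grey pad is free for parking something on the way. Set everything down gently, without dropping it, and leave the rivet tin, the mug and the glue bottle where they stand.

Things in the scene. Friction and masses are not known exactly. Their poses are not given: they have to be found in the camera images.
- bung_center (a point): Oak barrel bung, pale turned wood, standing upright with its wide end up: 64 mm high, 44 mm diameter at the foot widening to 52 mm at half height, then a plain 52 mm cylinder to the top; about 0.1 kg. The point is its centre, on the axis 32 mm above its underside; z is its axis. It starts in the square tray.
- driver_center (a point): Hoop driver standing upright: oblong block 100 mm high, a steel shoe 70 x 36 mm and 26 mm high below, a wooden body 66 x 34 mm above with a thin steel band near the top; about 0.4 kg. The point is its centre, 50 mm above its underside; x runs along its 70 mm length, y across its 36 mm width, z up. It starts in the round tray.
- dolly_center (a point): Steel riveting dolly: a square foot plate 56 x 56 mm, 12 mm thick, with a round steel neck of 32 mm diameter rising from its middle to a height of 70 mm (top edge bevelled over 4 mm); about 0.6 kg. The point is its centre, 35 mm above its underside; x and y run along the foot's sides, z up. It starts in the long tray.
- round_tray: Round dark wooden tray, fixed to the bench: outer diameter 104 mm, inside 92 mm, rim 6 mm thick, whole height 10 mm, its floor 6 mm above the bench. Origin at the centre of its underside, on the bench.
- square_tray: Square dark wooden tray, fixed: outside 98 x 98 mm, inside 86 x 86 mm, rim 6 mm thick, whole height 10 mm, floor 6 mm above the bench. Origin at the centre of its underside, x and y along its sides.
- long_tray: Oblong dark wooden tray, fixed: outside 128 x 80 mm, inside 116 x 68 mm, rim 6 mm thick, whole height 10 mm, floor 6 mm above the bench. Origin at the centre of its underside, x along its long side, y along its short side.
- pad: Flat square grey rubber pad without a rim, fixed: 110 x 110 mm, 5 mm thick, empty at the start, free for parking. Origin at the centre of its underside, x and y along its sides.
- rivet_tin: Bystander, loose: round metal tin 61 mm in diameter and 67 mm high with a plain metal lid. Origin at the centre of its underside.
- mug: Bystander, loose: blue mug, 80 mm across and 90 mm high, with a handle at +y. Origin at the centre of its underside.
- glue: Bystander, loose: white glue bottle with an orange cap, 60 mm in diameter and 150 mm high. Origin at the centre of its underside.

How it is judged (in metres and radians):
At the end, for the whole second after the job is handed in: The bung stands in the round tray, the dolly in the square tray and the driver in the long tray: each within 15 mm of the tray's middle, on its floor (height within 5 mm), upright within 0.12 rad, released and at rest; the driver's length lies within 0.3 rad of the tray's long side (horizontal distance between bung_center and round_tray below 0.015 m and z of bung_center in the frame of round_tray between 0.033 and 0.043 m and angle between each of bung_center, driver_center, dolly_center's own z axis and vertical below 0.12 rad and linear speed of each of bung, driver, dolly below 0.02 m/s and horizontal distance between driver_center and long_tray below 0.015 m and z of driver_center in the frame of long_tray between 0.051 and 0.061 m and horizontal distance between dolly_center and square_tray below 0.015 m and z of dolly_center in the frame of square_tray between 0.036 and 0.046 m and angle between the x axis of driver_center and the x axis of long_tray, either way round below 0.3 rad); the robot touches nothing.
It fails at once if the rivet tin, the mug or the glue bottle is shifted by more than 20 mm or tipped (distance of any of rivet_tin, mug, glue from where it was at the start of the episode above 0.02 m or angle between any of rivet_tin, mug, glue's own z axis and vertical above 0.3 rad).
It fails at once if the bung is dropped or thrown (moves faster than 0.7 m/s, a fall of some 25 mm, while not held) (linear speed of bung above 0.7 m/s and contact force between the fingers and bung below 0.05 N).
It fails at once if the driver is dropped or thrown (moves faster than 0.7 m/s, a fall of some 25 mm, while not held) (linear speed of driver above 0.7 m/s and contact force between the fingers and driver below 0.05 N).
It fails at once if the dolly is dropped or thrown (moves faster than 0.7 m/s, a fall of some 25 mm, while not held) (linear speed of dolly above 0.7 m/s and contact force between the fingers and dolly below 0.05 N).
It also fails if it takes over 107 s, if anything falls off the work surface, if the arm or the gripper's body presses on something with over 40 N, if the wrist force passes 120 N, or if a joint passes its speed limit or range.

## Working session

There is one attempt and no reset: what is moved stays moved. The work goes in short steps, each a Python script; the robot and the scene stay as the last script left them, time stands still between calls to the robot, and variables do not carry over. Pictures are saved under pics/ and viewed, about 12 in all and at most 16, crops included, and the job is handed in when it is done.

```bash
ls; mkdir -p pics
python3 - <<'E'
from rig import r
import cv2,numpy as np
for c in("top","side"):
    d=r.capture(c); cv2.imwrite(f"pics/{c}0.png",d["img"]); np.savez(f"{c}0.npz",**d)
    print(c,d["position"],d["rotation"],d["intrinsics"])
    for n in "bung_center driver_center dolly_center round_tray square_tray long_tray pad rivet_tin mug glue".split():
        print(n,[(np.round(b["rect"]).tolist(),round(b["p"],2)) for b in r.boxes_of(c,n)[:2]])
print(r.grasp_offset,r.read_tcp_rot(),r.read_clock())
E
```

```text
pics
top [ 447.90930019  -28.79989027 1139.87480943] [-175.46881684    0.54620659  -88.73847029] [[373.91869365   0.         261.40390778]
 [  0.         373.91869365 195.84460897]
 [  0.           0.           1.        ]]
bung_center [([295.0, 158.0, 23.0, 17.0], 0.5)]
driver_center [([327.0, 199.0, 18.0, 27.0], 0.69)]
dolly_center [([159.0, 208.0, 20.0, 25.0], 0.92)]
round_tray [([312.0, 191.0, 39.0, 38.0], 0.79)]
square_tray [([284.0, 155.0, 35.0, 34.0], 0.93)]
long_tray [([153.0, 194.0, 40.0, 52.0], 0.89)]
pad [([202.0, 137.0, 47.0, 47.0], 0.57), ([327.0, 199.0, 21.0, 25.0], 0.27)]
rivet_tin [([244.0, 220.0, 24.0, 21.0], 0.81)]
mug [([133.0, 141.0, 34.0, 40.0], 0.87)]
glue [([369.0, 170.0, 30.0, 24.0], 0.75)]
side [ -55.88982201 -761.87302839  772.03379756] [-126.83800927   -1.32807959  -38.36648731] [[448.04556403   0.         255.73829483]
 [  0.         448.04556403 191.4269678 ]
 [  0.           0.           1.        ]]
bung_center [([295.0, 196.0, 20.0, 27.0], 0.7)]
driver_center [([278.0, 220.0, 32.0, 51.0], 0.77)]
dolly_center [([161.0, 148.0, 20.0, 29.0], 0.88)]
round_tray []
square_tray [([280.0, 208.0, 49.0, 24.0], 0.71)]
long_tray [([150.0, 161.0, 46.0, 22.0], 0.56), ([235.0, 167.0, 37.0, 22.0], 0.38)]
pad [([238.0, 165.0, 37.0, 19.0], 0.73)]
rivet_tin [([204.0, 190.0, 25.0, 39.0], 0.91)]
mug [([193.0, 113.0, 34.0, 40.0], 0.91)]
glue [([350.0, 226.0, 31.0, 65.0], 0.91), ([203.0, 194.0, 24.0, 34.0], 0.21)]
-18.700000000000003 [-1.79994400e+02  2.07614450e-04  1.60701059e+02] 1.1
```

View pics/top0.png

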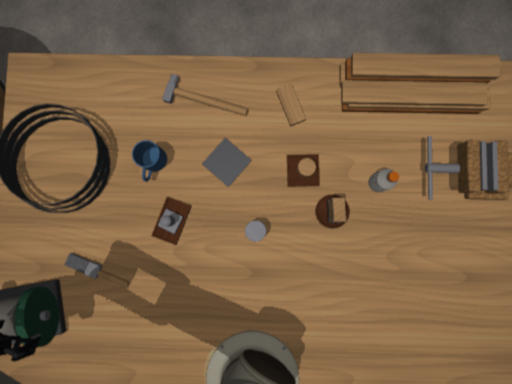

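View pics/side0.png

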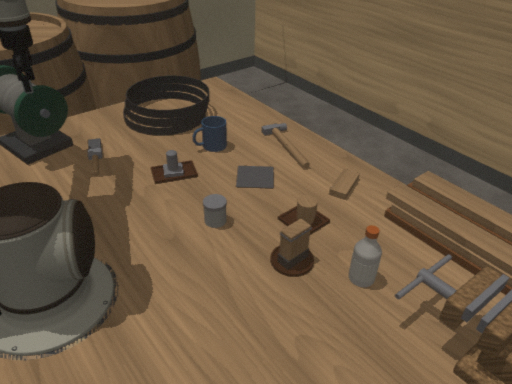

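```bash
cat > h.py <<'E'
import numpy as np,cv2
from scipy.spatial.transform import Rotation as R
def ray(d,uv,z):
    """world xy of pixels uv on plane z"""
    uv=np.atleast_2d(uv).astype(float); M=R.from_euler('xyz',d["rotation"],degrees=True).as_matrix()
    v=np.c_[uv,np.ones(len(uv))]@np.linalg.inv(d["intrinsics"]).T@M.T
    p=np.asarray(d["position"]); return (p+v*((z-p[2])/v[:,2])[:,None])[:,:2]
def cloud(d):
    M=R.from_euler('xyz',d["rotation"],degrees=True).as_matrix(); D=d["depth"]
    v,u=np.indices(D.shape); K=np.linalg.inv(d["intrinsics"])
    return (np.stack([u,v,np.ones_like(u)],-1)@K.T*D[...,None])@M.T+d["position"]
def mid(b): x,y,w,h=b["rect"]; return [x+w/2,y+h/2]
E
python3 - <<'E'
from h import *
d=np.load("top0.npz")
C=dict(bung=(307,166,70),driver=(337,210,106),dolly=(170,220,76),round=(332,211,10),square=(303,170,10),long=(172,221,10),pad=(227,162,5),tin=(256,230,67),mug=(149,156,90),glue=(393,177,150))
for k,(u,v,z) in C.items(): print(k,ray(d,(u,v),z)[0].round())
from rig import r
q=r.read_q()
w=r.capture("wrist"); print(w["position"],w["rotation"],w["intrinsics"][0],r.read_eef_pos())
cv2.imwrite("pics/w0.png",w["img"])
P=cloud(w); print((w["depth"]>0).mean(), P[192,256])
E
```

```text
bung [ 622. -146.]
driver [ 495. -227.]
dolly [457. 242.]
round [ 496. -230.]
square [ 619. -141.]
long [455. 252.]
pad [640.  92.]
tin [434.  -3.]
mug [638. 306.]
glue [ 584. -366.]
[111.47210752 570.9875324  373.48012215] [ 1.61305999e+02 -1.25244553e-02  7.08062376e+01] [267.53782024   0.         256.84253224] [190.01406793 542.64435146 231.26285944]
0.9959564208984375 [159.00976716 553.94290896 222.45139893]
```

Run:
```python
from h import *
from rig import r
for i,(p,names) in enumerate([((430,220,250),"dolly_center long_tray pad mug rivet_tin"),((510,-185,260),"bung_center driver_center round_tray square_tray glue")]):
    r.movep(p,[180,0,180]); r.wait(.3)
    w=r.capture("wrist"); np.savez(f"w{i+1}.npz",**w); cv2.imwrite(f"pics/w{i+1}.png",w["img"])
    print(r.read_q(), r.read_clock(),w["position"],w["rotation"])
    for n in names.split(): print(n,[(np.round(b["rect"]).tolist(),round(b["p"],2)) for b in r.boxes_of("wrist",n)[:2]])
```

```text
[ 1.79863013e+01 -2.79544701e+00  9.21823098e+01 -2.61776855e-04
  9.06159341e+01 -7.20453680e+01] 2.9917 [346.67111549 221.38684657 392.16282598] [ 1.61305836e+02 -1.73002934e-02  9.01430646e+01]
dolly_center [([258.0, 157.0, 49.0, 48.0], 0.83), ([238.0, 127.0, 84.0, 99.0], 0.46)]
long_tray [([240.0, 128.0, 82.0, 95.0], 0.87)]
pad [([171.0, 241.0, 56.0, 74.0], 0.55)]
mug [([288.0, 256.0, 59.0, 86.0], 0.94)]
rivet_tin [([57.0, 146.0, 67.0, 54.0], 0.92)]
[-2.80334643e+01  4.25495542e+00  8.38922984e+01  1.09426166e-04
  9.18452787e+01 -1.18070804e+02] 5.1167 [ 426.9276713  -183.49309957  402.26875693] [ 1.61292407e+02 -1.64398999e-02  9.01517486e+01]
bung_center [([265.0, 215.0, 39.0, 48.0], 0.87)]
driver_center [([199.0, 129.0, 38.0, 64.0], 0.89)]
round_tray [([186.0, 115.0, 71.0, 65.0], 0.76)]
square_tray [([252.0, 195.0, 62.0, 60.0], 0.56), ([199.0, 125.0, 38.0, 68.0], 0.32)]
glue [([73.0, 186.0, 88.0, 76.0], 0.78)]
```

View pics/w1.png

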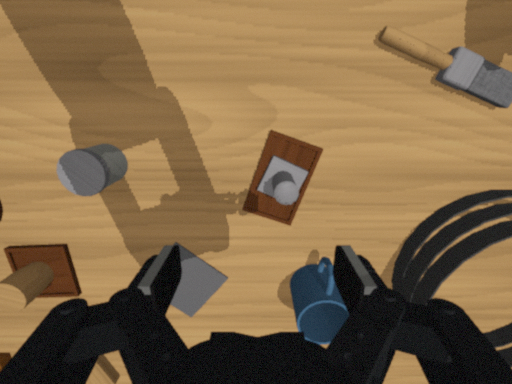

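View pics/w2.png

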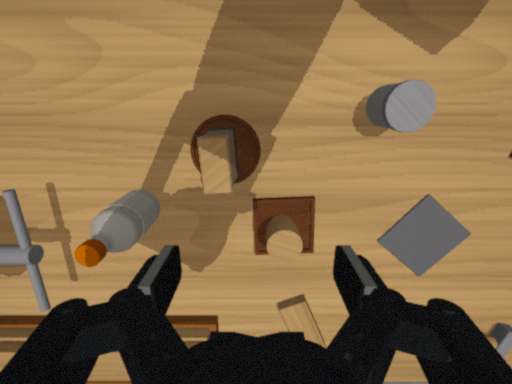

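```bash
cat > fit.py <<'E'
from h import *
def near(P,c,rad): return np.hypot(P[...,0]-c[0],P[...,1]-c[1])<rad
def tray(d,c,rad=85,z=10):
    P=cloud(d); hsv=cv2.cvtColor(d["img"],cv2.COLOR_BGR2HSV)
    g=d["img"].astype(int)
    m=near(P,c,rad)&(hsv[...,2]<110)&(hsv[...,1]>110)&(P[...,2]<17)&(P[...,2]>-5)
    m=cv2.morphologyEx(m.astype(np.uint8),cv2.MORPH_OPEN,np.ones((2,2)))
    n,l,s,_=cv2.connectedComponentsWithStats(m); k=1+np.argmax(s[1:,4])
    v,u=np.nonzero(l==k); W=ray(d,np.c_[u,v],z).astype(np.float32)
    return cv2.minAreaRect(W),cv2.minEnclosingCircle(W),len(W)
def top(d,c,zlo,zhi,rad=60):
    P=cloud(d); m=near(P,c,rad)&(P[...,2]>zlo)&(P[...,2]<zhi)
    W=P[m][:,:2].astype(np.float32)
    return cv2.minAreaRect(W),cv2.minEnclosingCircle(W),np.median(P[m][:,2]).round(1),len(W)
E
python3 - <<'E'
from fit import *
np.set_printoptions(precision=1,suppress=True)
f=lambda o:np.array2string(np.array(o),precision=1) if not isinstance(o,tuple) else [f(x) for x in o]
for i,L,T in[(1,dict(long=(455,252)),dict(dolly=(455,247,70,82),tin=(434,-3,60,75),mug=(638,306,80,100))),(2,dict(round=(496,-230),square=(619,-141)),dict(bung=(622,-145,64,76),driver=(495,-229,100,112),glue=(584,-366,100,160)))]:
    d=np.load(f"w{i}.npz")
    for k,c in L.items(): print(k,f(tray(d,c)))
    for k,(x,y,a,b) in T.items(): print(k,f(top(d,(x,y),a,b)))
    # pad: grey, low
    P=cloud(d); hsv=cv2.cvtColor(d["img"],cv2.COLOR_BGR2HSV)
    m=near(P,(640,92),90)&(hsv[...,1]<90)&(P[...,2]<15)
    v,u=np.nonzero(m); print("pad",f(cv2.minAreaRect(ray(d,np.c_[u,v],5).astype(np.float32))),m.sum(), hsv[m].mean(0))
E
```

```text
long [[['457.6', '257.7'], ['79.8', '128.2'], '70.6'], [['457.3', '257.7'], '73.6'], '2750']
dolly [[['453.5', '258.6'], ['30.7', '30.4'], '1.6'], [['453.8', '258.'], '15.8'], '74.8', '465']
tin [[['430.7', '0.3'], ['59.5', '60.8'], '0.8'], [['430.7', '0.3'], '30.8'], '66.3', '1873']
mug [[['640.6', '314.2'], ['70.8', '78.1'], '64.6'], [['643.5', '317.7'], '40.3'], '86.8', '602']
pad [['638.4', '96.1'], ['109.2', '110.8'], '50.4'] 2113 [ 90.4   8.2 103.3]
round [[['490.4', '-226.6'], ['103.5', '94.2'], '67.8'], [['495.4', '-227.9'], '52.5'], '1936']
square [[['617.5', '-138.5'], ['99.8', '97.'], '2.5'], [['616.8', '-138.9'], '68.7'], '2160']
bung [[['617.4', '-144.6'], ['50.5', '50.2'], '40.8'], [['617.8', '-144.5'], '26.1'], '69.3', '962']
driver [[['495.6', '-231.9'], ['66.2', '34.2'], '3.2'], [['495.1', '-231.9'], '35.6'], '105.3', '1686']
glue [[['580.3', '-363.9'], ['48.7', '39.'], '48.3'], [['584.', '-367.6'], '25.1'], '119.9', '1680']
pad [['638.', '93.8'], ['110.8', '109.1'], '50.4'] 3906 [ 94.4   7.7 102.9]
```

```bash
cat > mv.py <<'E'
from fit import *
from rig import r
UP=230
def pick(xy,z,yaw,N):
    r.command_gripper(85); r.movep([*xy,UP],[180,0,yaw])
    hit=r.move_l([*xy,z],v=120,contact_N=15)
    r.command_gripper(0,N); print("pick",hit,r.read_gripper_width(),r.read_eef_pos())
    r.move_l([*xy,z+15],v=50); r.move_l([*xy,UP],v=150)
    print("held",r.read_gripper_width())
def place(xy,z,yaw):
    r.movep([*xy,UP],[180,0,yaw]); r.move_l([*xy,z+15],v=150)
    hit=r.move_l([*xy,z-3],v=15,contact_N=5)
    print("place",hit,r.read_eef_pos(),r.read_wrist_force(),r.read_gripper_width())
    w=r.read_gripper_width(); r.command_gripper(w+6); r.command_gripper(85)
    e=r.read_eef_pos(); r.move_l([e[0],e[1],UP],v=120)
    print("t",r.read_clock())
def look(xy,f,yaw=180):
    r.movep([xy[0]-45,xy[1],250],[180,0,yaw]); r.wait(.2)
    w=r.capture("wrist"); np.savez(f+".npz",**w); cv2.imwrite(f"pics/{f}.png",w["img"]); return w
E
python3 - <<'E'
from mv import *
pick((617.5,-144.5),33,180,50)
place((638,95),32,180)
d=look((638,95),"w3"); print(top(d,(638,95),60,76))
E
```

```text
pick False 50.502193842766644 [ 617.76722964 -144.58710286   33.50822949]
held 50.7491447137651
place True [637.96541362  94.96811982  32.50299681] [0.12974116 0.38370136 7.31276168] 50.487728273279615
t 15.8
(((638.1295166015625, 95.5164794921875), (50.690589904785156, 50.726051330566406), 46.09632873535156), ((638.2001342773438, 95.59398651123047), 25.890039443969727), np.float64(68.3), 1191)
```

View pics/w3.png

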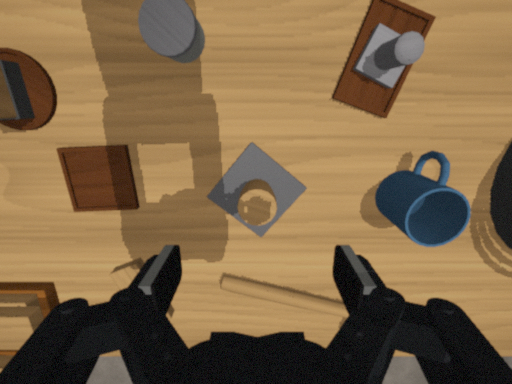

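The bung stands upright on the pad (pixel ~(258,203)), and the square tray (100,178) is empty. Next are the dolly, then the driver.

Run:
```python
from mv import *
s=tray(np.load("w3.npz"),(617,-139)); print(s)
pick((453.6,258.3),36,180,70)
place((617.2,-138.8),36,180)
d=look((555,-185),"w4"); print(top(d,(617,-139),70,82)); print(tray(d,(617,-139)))
print(top(d,(495,-232),100,112),tray(d,(495,-230)))
```

```text
(((619.175537109375, -134.2347869873047), (101.04501342773438, 102.36361694335938), 2.631622791290283), ((618.0418090820312, -134.3056640625), 69.56179809570312), 4401)
pick False 30.19921876220642 [453.67463171 258.26935635  36.35484211]
held 30.33356524724119
place True [ 617.09961324 -138.80160015   36.33843343] [-1.78626406  0.61276309  7.85436839] 30.344513157571818
t 27.9333
(((617.3739013671875, -137.97926330566406), (31.18505096435547, 30.14711570739746), 4.089781761169434), ((617.1337280273438, -138.0934295654297), 15.916293144226074), np.float64(74.6), 382)
(((617.1536865234375, -138.67994689941406), (100.03527069091797, 96.74761199951172), 2.5580708980560303), ((617.139404296875, -138.36029052734375), 68.54580688476562), 1956)
(((495.4563903808594, -231.9501953125), (66.55916595458984, 34.30299377441406), 3.2189087867736816), ((495.1527404785156, -231.4007568359375), 35.68256759643555), np.float64(105.3), 1806) (((490.5155944824219, -226.46209716796875), (103.48059844970703, 93.85032653808594), 66.90809631347656), ((495.3508605957031, -228.01402282714844), 52.425994873046875), 2012)
```

View pics/w4.png

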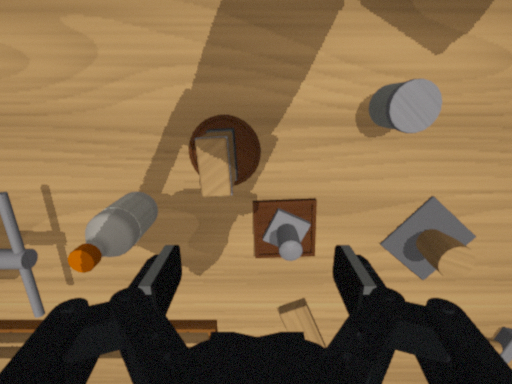

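The dolly stands in the middle of the square tray (foot ~(287,228)). Now the driver goes to the long tray, then the bung to the round tray.

Run:
```python
from mv import *
pick((495.4,-231.9),64,183.2,70)
place((457.4,257.7),64,160.6)
d=look((457,258),"w5"); print(top(d,(457,258),100,112)); print(tray(d,(457,258)))
d=look((520,-150),"w6"); print("round",tray(d,(495,-228)))
d=look((638,95),"w7"); print(top(d,(638,95),60,76),r.read_clock())
```

```text
pick False 33.47098404013972 [ 495.48323275 -232.03926381   64.26186518]
held 33.691835576420786
place True [457.34672201 257.66631417  64.24137181] [-1.02642809  0.06527427  6.36454702] 33.26857653202401
t 39.075
(((456.38079833984375, 257.9377136230469), (34.24489974975586, 65.7389907836914), 70.73982238769531), ((455.9835205078125, 256.6997985839844), 35.72674560546875), np.float64(105.3), 1510)
(((457.5801696777344, 258.2290344238281), (79.09231567382812, 129.17919921875), 70.7098617553711), ((456.75701904296875, 258.6365051269531), 74.2501449584961), 2192)
round (((495.0482482910156, -227.07501220703125), (103.83311462402344, 103.03451538085938), 20.717844009399414), ((495.0054931640625, -227.86114501953125), 53.072486877441406), 3801)
(((638.177001953125, 95.77726745605469), (50.670040130615234, 51.104679107666016), 11.516620635986328), ((638.2952270507812, 95.7731704711914), 25.770288467407227), np.float64(68.4), 1186) 42.8083
```

View pics/w5.png

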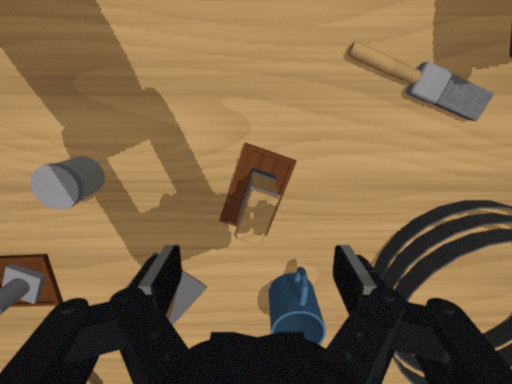

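The driver stands centred and lengthwise in the long tray (~(258,200)). The bung is last.

Run:
```python
from mv import *
pick((638.2,95.4),32,180,50)
place((495.1,-227.8),33,180)
d=look((530,-180),"w8"); print(top(d,(495,-228),62,76)); print(tray(d,(495,-228))); print(top(d,(617,-139),70,82))
print(top(d,(432,0),60,75),top(d,(584,-366),100,160))
r.movep([300,250,300],[180,0,180]); r.wait(.3)
t=r.capture("top"); cv2.imwrite("pics/top1.png",cv2.resize(t["img"][120:270,110:420],None,fx=2.5,fy=2.5))
for n in("mug","rivet_tin","glue"): print(n,[b["rect"] for b in r.boxes_of("top",n)[:1]])
print(r.read_clock())
```

```text
pick False 50.30703559419574 [638.48806934  95.42198282  32.48688111]
held 50.26099002545365
place True [ 495.03965534 -227.75536851   33.45264384] [-0.13687841  0.42740349  7.31068001] 50.714202858397044
t 53.3917
(((494.9425048828125, -226.5516357421875), (50.66377639770508, 50.48987579345703), 34.81816864013672), ((494.9426574707031, -226.9497528076172), 25.844987869262695), np.float64(69.3), 1293)
(((495.1529541015625, -228.0365753173828), (103.33106994628906, 101.3027114868164), 0.06490562856197357), ((495.4054870605469, -227.4838409423828), 52.75930404663086), 2341)
(((616.74951171875, -137.7431182861328), (29.959320068359375, 29.437503814697266), 1.318092942237854), ((616.7816772460938, -137.04515075683594), 16.487424850463867), np.float64(74.7), 352)
(((430.5611572265625, -0.940338134765625), (59.89854431152344, 60.296546936035156), 38.86304473876953), ((430.38958740234375, -0.2966366112232208), 30.923702239990234), np.float64(66.3), 2163) (((581.0999755859375, -363.66064453125), (48.93547439575195, 38.83577346801758), 42.691165924072266), ((584.0418701171875, -366.7129211425781), 25.124876022338867), np.float64(120.5), 1744)
mug [[135.2, 140.9, 30.4, 38.4]]
rivet_tin [[244.9, 221.7, 20.4, 21.6]]
glue [[371.4, 170.0, 26.2, 21.4]]
56.1833
```

View pics/w8.png

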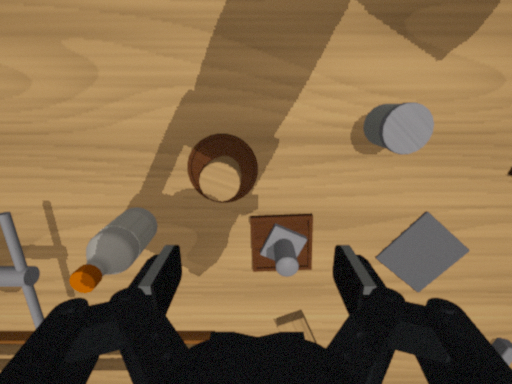

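View pics/top1.png

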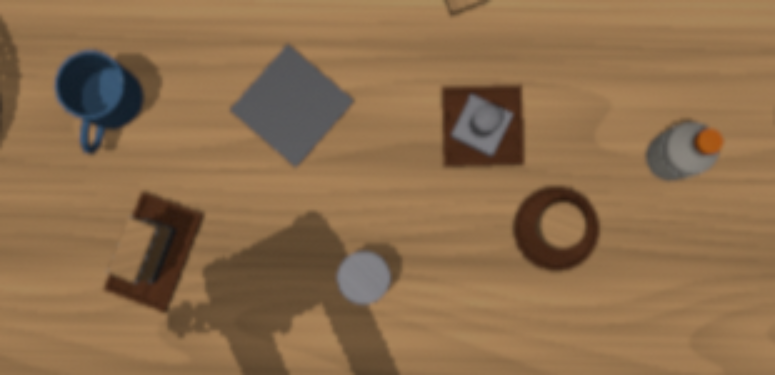

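All three stand upright in their trays: the bung at (562,225), the dolly at (485,122) and the driver at (145,252). The bystanders are unmoved, so I'm handing in.

```bash
python3 -c "
from rig import r
r.close_job()"
```

```text
the job is handed in; nothing more can be done
```

The bung, dolly and driver are each upright in the tray of their own shape, and the job is handed in at about 56 s of the 107 s allowed. I parked the bung on the pad, moved the dolly to the square tray and the driver to the long tray, then set the bung in the round tray. Each was lowered slowly until it touched before I let go.

- **Position:** in the last wrist pictures all three measured within about 2 mm of the tray middle. The driver lies along the long tray to within about 0.1°.
- **Height:** each top was at the height expected for standing on its tray floor.
- **Bystanders:** the rivet tin and glue bottle measured within about 1 mm of where they started. The mug I checked only in the coarser top view, where it had not visibly moved.

No check failed. One early measurement disagreed: a reading of the square tray from the edge of a picture was about 4 mm off. I used the nearer reading instead, and a later close view agreed with it.

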